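# Hover the test reader over the flagged cassette

### The arm

A 6-joint arm with a two-finger parallel gripper is mounted at the origin on the work surface. World frame = base frame: x ahead of the robot, y to its left, z up, the work surface at z = 0. Lengths are in m, angles in rad, forces in N, time in s.
With the tool pointing down it reaches from about 0.35 to 0.975 m from the base axis. Payload 4.9 kg.
Tool frame: the origin (TCP) lies on the centre line of the jaws, within the pads' length; the fingertips stand 14 mm ahead of it and the grasp point (between the pads) lies 5 mm behind it; z points along the fingers, y is the line along which they close (so a half turn about z gives the same grasp; the last joint's range is limited). The gripper opens to 85 mm and grips with 20 to 120 N. Pads are 22 mm wide; open, the fingers measure 114 mm over their backs; the gripper's body (76 mm by 85 mm) begins 54 mm behind the grasp point. The pads swing forward as they close: fully open they stand 13 mm farther back than shut.
Start: joints at [-1.275, 0.053, 1.613, -0, 1.476, -0.119], TCP at [0.252, -0.572, 0.245] pointing down, gripper open.
Joint ranges: [-3.01, 3.01], [-1.01, 2.22], [0.06, 2.58], [-1.02, 4.17], [0.09, 2.62], [-3.14, 3.14]. Speed limits (rad/s): [2.57, 2.57, 3.14, 3.14, 3.14, 3.14].

### API

Orientations are given as a unit quaternion [w, x, y, z].
In Python, from plant import * gives the robot as it stands.
- The arm moves only by the tool send_rows, never from a script. Its argument "steps" is a list of rows, each an object with "translation": the shift along the tool's x, y, z in cm, a list of three; "delta_rot": the turn, a rotation vector about the tool's x, y, z in rad, a list of three; "jaw": the finger opening in cm, from 0 to 8.54. In form: [{"translation": [dx, dy, dz], "delta_rot": [rx, ry, rz], "jaw": jaw}, ...]. A call has exactly 8 rows; each row is the pose to reach, as a shift and turn from the pose commanded when the call began, along the tool's axes at that moment; what a row does not reach only later rows make up. A row lasts 1/10 s, in which the tool goes at most 50 mm and 8.59 degrees, less where a joint would pass 70% of its speed; a pose out of reach is approached as far as the arm can. A call with a gripper value outside its range is refused whole. The fingers move at their own pace and stop on an object; the grip force is fixed at half the most. Time passes only in rows, so rows that repeat a pose let the fingers close, or fill a call up. It gives the time, the measured TCP pose, the force, the opening and the grip force at its end, in the units of the state.
- state(): the state, without advancing time (a new reading comes with each control period).
- grab_frame(name): name is "side" or "top"; returns a dict with "pixels" (384x512x3 uint8, blue, green, red), "range_z" (384x512 float32, m along the optical axis (not along the pixel's ray), 0 where there is no reading), "fx", "fy", "cx", "cy" (pixels), "rvec" (rotation vector, rad) and "tvec" (3), from world to camera coordinates, as OpenCV has them. Camera axes: x right, y down, z forward; pixel columns grow to the right and rows downward; lengths in m; the calibration is good to about 2 mm. A picture is of the moment at which its call begins.
- job_done(): hands the job in; it is judged then, once.
The state is a dict: "time": time; "joint_pos": joint angles; "joint_vel": joint speeds; "joint_efforts": joint torques, N m; "tool_pos": TCP position; "tool_rot": TCP orientation; "contact_force": force on the tool from outside, world axes, zero at the start; "ft_torque": the same for the moment, N m; "gripper_width": opening from 0.0 (shut) to 1.0 (fully open); "grasp_force": force on a finger pad.
Only numpy, scipy, OpenCV 4.12 (cv2) and the standard library are available. Lean on these libraries where they do the work, as an engineer would, in place of code of your own. Each camera call takes 0.05 s, during which the arm holds its last target. There are 200 camera calls.

### The job

Take the hand-held test reader out of its dock by the blue handle, lift it over the tube rack, and finish holding it level about one centimetre above the orange-flagged test cassette in the tray, centred over it and lined up lengthwise (either way round). The reader must never touch a cassette or strike the tray, and the cassettes, the tube rack and the spray bottle stay where they are. The program finishes while the gripper is still holding the reader there, still and in the air: do not put it down or let go.

Things in the scene. Friction and masses are not known exactly. Their poses are not given: they have to be found in the camera images.
- reader: hand-held reader, 0.2 to 0.4 kg: white head 96 x 44 x 30 mm (x, y, z) with a flat underside, and on top of it a blue upright handle centred on it, 50 mm (x) x 22 mm (y), from 30 to 92 mm above the underside: grip it across the 22 mm (y). Black display at the +x end of the head, green pad at the -x end. Origin: centre of the underside; x lengthwise, z up. It starts upright in the dock, lengthwise with it, with about 3 mm of play all round
- reader_window (a point): centre of the reading window in the reader's flat underside (same point as the reader's origin)
- flagged: the test cassette to be read: white, 70 x 22 x 6 mm, loose and very light (14 g), with an orange band over the 15 mm at its +x end and two red lines in its grey window. Origin: centre of the underside, so its top is 6 mm above; x lengthwise. It lies flat on the tray's floor in one of three places side by side
- plain_a: another white cassette, 70 x 22 x 6 mm, no orange band, loose in the tray about 55 mm or 110 mm beside the flagged one; origin centre of underside, x lengthwise; must not be moved
- plain_b: a third white cassette like plain_a; must not be moved
- tray: fixed open white tray with blue floor, 170 x 230 mm outside (x, y), walls 5 mm thick and 45 mm high; the floor on which the cassettes lie is 7 mm above its origin (centre of its underside, on the table). The tray is on one side of the rack (left or right), the dock on the other
- dock: fixed dock, 124 x 74 mm base, with a rim 112 x 60 mm outside reaching 35 mm above the table; pocket 102 x 50 mm, its floor 20 mm above the table, where the reader stands. Origin: centre of the underside, x lengthwise
- rack: orange tube rack standing loose between dock and tray, 200 mm (x) x 80 mm (y), highest tube cap 110 mm above its origin (centre of its underside, on the table)
- spray: clear spray bottle with white head, 72 mm diameter, 203 mm tall, just beyond the rack; origin centre of underside; its nozzle reaches 71 mm along its -x, turned away from the robot
Mind the look-alikes: they are no part of the job. There is more than one size of the spray; the job needs the smaller.

How it is judged:
By the outcome, as a careful person would: the job done as asked, in the order asked, and still so for the second after the job is handed in, while the arm keeps its last pose, push and grip.
It also fails if it takes over 54 s, if anything falls off the work surface, if the arm or the gripper's body presses on something with over 40 N, if the wrist force passes 120 N, or if a joint passes its speed limit or range.

## Working session

There is one attempt and no reset: what is moved stays moved. The work goes in short steps, Python scripts to look and compute and a tool call to move; the robot and the scene stay as the last step left them, time stands still between calls to the robot, and variables do not carry over. Pictures are saved under pics/ and viewed, at most 10 in all, crops included, and the job is handed in when it is done.

Besides the shell and the picture viewer there is one more tool, called after "Call:" by a JSON object that holds its "name" and its "arguments". send_rows: Moves the arm, as the interface text tells. Its arguments: {"type":"object","properties":{"steps":{"type":"array","items":{"type":"object","properties":{"translation":{"type":"array","items":{"type":"number"}},"delta_rot":{"type":"array","items":{"type":"number"}},"jaw":{"type":"number"}}}}},"required":["steps"]}

```bash
mkdir -p pics; cat > h.py <<'E'
from plant import *
import numpy as np, cv2
def cam(n):
    f=grab_frame(n); f['R']=cv2.Rodrigues(np.array(f['rvec'],float))[0]; f['t']=np.array(f['tvec'],float).ravel(); return f
def cloud(f):
    z=f['range_z']; v,u=np.indices(z.shape)
    p=np.stack([(u-f['cx'])/f['fx']*z,(v-f['cy'])/f['fy']*z,z],-1)
    return (p-f['t'])@f['R']
def ray(f,uv,h):
    uv=np.atleast_2d(uv).astype(float)
    d=np.c_[(uv[:,0]-f['cx'])/f['fx'],(uv[:,1]-f['cy'])/f['fy'],np.ones(len(uv))]@f['R']
    c=-f['R'].T@f['t']; return c+d*((h-c[2])/d[:,2])[:,None]
E
python3 - <<'E'
from h import *
s=state(); print(s['time'],s['tool_pos'],s['tool_rot'])
for n in('top','side'):
    f=cam(n); cv2.imwrite(f'pics/{n}0.png',f['pixels']); print(n,-f['R'].T@f['t'],f['fx'],f['R'][2])
    np.save(n+'0.npy',f,allow_pickle=True)
E
```

```text
0.0 [ 0.25169625 -0.57141228  0.24404694] [-1.03553748e-03  9.78569241e-01  2.05915415e-01 -9.72739344e-05]
top [0.40407322 0.0460861  1.17871812] 398.24230032200654 [ 0.17853808 -0.0059218  -0.98391518]
side [0.31333209 0.7773048  0.95564031] 485.3723437475853 [ 0.22704903 -0.61867684 -0.75212214]
```

View pics/top0.png

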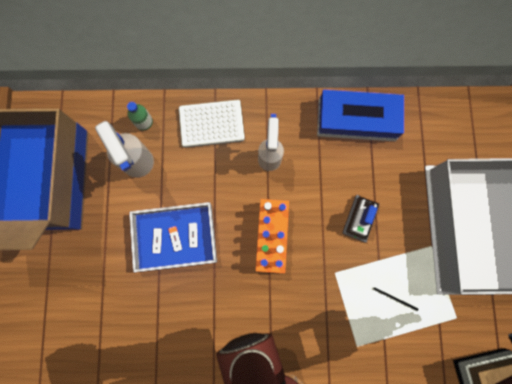

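View pics/side0.png

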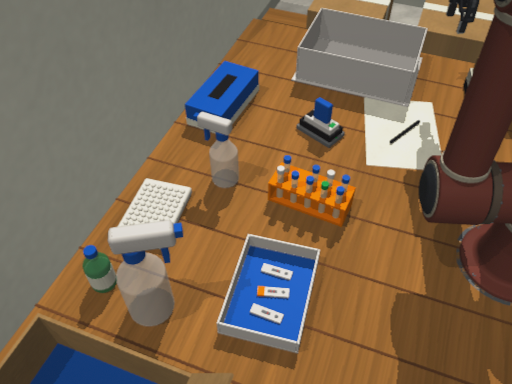

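The top view shows the tray at (173,237) with three cassettes. The one at (175,238) has the orange band, with its band end at (173,229); the plain ones are at (157,240) and (193,235). The rack is at (272,237) and the dock with the reader at (362,218), blue handle at (370,214). The small spray, which is the one the job means, is at (271,150) just beyond the rack. The bigger look-alike is at (130,150). I'll measure next and confirm with enlarged crops.

```bash
cat > m.py <<'E'
from h import *
def rect(P):
    (c,(w,h),a)=cv2.minAreaRect((P[:,:2]*1000).astype(np.float32)); 
    if w<h: w,h,a=h,w,a+90
    return np.round(c,1),round(w,1),round(h,1),round((a+90)%180-90,1)
E
python3 - <<'E'
from m import *
T=np.load('top0.npy',allow_pickle=True).item(); S=np.load('side0.npy',allow_pickle=True).item()
for n,f in(('top',T),('side',S)):
    X=cloud(f); p=f['pixels'].astype(int); b,g,r=p[...,0],p[...,1],p[...,2]; z=X[...,2]
    nr=lambda x,y,d:(np.hypot(X[...,0]-x,X[...,1]-y)<d)&(f['range_z']>0)
    if n=='top': c0=X[218,362];print('dock approx',c0, 'rack',X[237,272],'tray',X[255,173])
    m=nr(.47,c0[1],.12)&(b>g+40)&(b>r+50)&(z>.04)
    print(n,'handle z',np.percentile(z[m],[1,50,95]),m.sum()); top=m&(z>.104); print(' handle top',rect(X[top]),top.sum())
    d=nr(.47,c0[1],.12)&(z>.01)&(z<.06); print(' dock',rect(X[d]))
    w=nr(.47,c0[1],.12)&(z>.042)&(z<.058); print(' head',rect(X[w]),w.sum())
    o=nr(*X[237,272][:2],.2) & (r>b+80)&(r>g+60)&(z>.03) if n=='top' else None
    if o is not None: print(' rack',rect(X[o]),np.percentile(z[o],98)); k=nr(*X[237,272][:2],.13);print(' rack max z',z[k].max())
    m=(np.minimum(b,np.minimum(g,r))>110)&(np.abs(X[...,0]-.45)<.12)
    # cassettes: within tray floor, z<.025, non-blue
    t=nr(X[238,175][0] if n=='top' else t0[0],X[238,175][1] if n=='top' else t0[1],.15)
    if n=='top': t0=X[238,175]
    m=t&(z<.03)&(z>.003)&(r>90)
    nl,L,st,_=cv2.connectedComponentsWithStats(m.astype(np.uint8))
    for i in range(1,nl):
        if 40<st[i,4]<900:
            v,u=np.where(L==i); cs=cv2.findContours((L==i).astype(np.uint8),0,2)[0][0][:,0]
            hull=np.c_[u,v]; print(' cas',st[i],rect(ray(f,hull,.013)),'z',np.median(z[L==i]))
    oo=t&(r>b+90)&(r>g+50)&(z<.03); v,u=np.where(oo); print(' orange',len(u),ray(f,np.c_[u,v],.013).mean(0) if len(u) else '')
    tr=t&(z>.035)&(z<.06); print(' tray rim',rect(X[tr]))
    sp=nr(.67,.03,.14)&(z>.05); print(' spray',X[sp].min(0),X[sp].max(0))
a=cv2.resize(T['pixels'][195:280,120:225],None,fx=3.8,fy=3.8,interpolation=2)
b=cv2.resize(T['pixels'][180:265,315:420],None,fx=3.8,fy=3.8,interpolation=2)
cv2.imwrite('pics/crop.png',np.hstack([a,b]))
E
```

```text
dock approx [ 0.52498294 -0.25770585  0.07973591] rack [ 0.47657143 -0.00780274  0.06275665] tray [0.43159994 0.27837575 0.00532465]
top handle z [0.0768156  0.11223504 0.11551787] 151
 handle top (array([ 531.2, -272.7]), 49.1, 23.1, -23.3) 148
 dock (array([ 529.5, -271.4]), 118.3, 74.2, -22.4)
 head (array([ 531.5, -272.3]), 97.1, 44.1, -22.4) 308
 rack (array([481.5,  -8.4]), 199.7, 80.0, -4.6) 0.06997224064913042
 rack max z 0.11694454049163991
 cas [133 214  19  56 185] (array([470.3, 383.1]), 164.3, 39.6, 17.8) z 0.01413050736519504
 cas [188 222  10  26 246] (array([490. , 221.6]), 73.1, 26.4, 0.8) z 0.013184307519368346
 cas [168 226  15  26 248] (array([479.4, 272.5]), 75.9, 28.6, 16.9) z 0.012747972182804278
 cas [152 228  11  26 244] (array([473.8, 325.2]), 72.5, 27.8, -1.3) z 0.012265739326330339
 orange 1272 [0.52102974 0.24070273 0.013     ]
 tray rim (array([483.1, 275.5]), 231.4, 170.5, -83.9)
 spray [ 0.53028539 -0.05524151  0.05034231] [0.78612134 0.02854413 0.20790044]
side handle z [0.05614999 0.09207502 0.11351434] 337
 handle top (array([ 529.7, -270.6]), 48.1, 25.7, -24.8) 112
 dock (array([ 527.5, -269. ]), 118.7, 75.9, -19.3)
 head (array([ 531.3, -269. ]), 96.5, 47.7, -20.8) 294
 cas [249 239  68  21 400] (array([496.6, 161.6]), 161.0, 17.8, 6.1) z 0.01774628037675067
 cas [261 263  32  17 303] (array([487.5, 222.3]), 71.7, 24.8, 1.7) z 0.012486458824657634
 cas [257 285  33  13 328] (array([477.2, 273.5]), 71.4, 24.8, 15.6) z 0.012351905336786553
 cas [250 303  34  21 357] (array([473. , 326.4]), 71.4, 24.2, -1.5) z 0.012298520247272206
 cas [217 327  82  26 459] (array([471., 388.]), 171.1, 15.1, 6.6) z 0.01676666817689453
 orange 1404 [0.54507626 0.29121994 0.013     ]
 tray rim (array([483. , 274.9]), 234.3, 170.7, -83.9)
 spray [ 0.53020153 -0.05730657  0.05007931] [0.78672644 0.03168708 0.20717781]
```

View pics/crop.png

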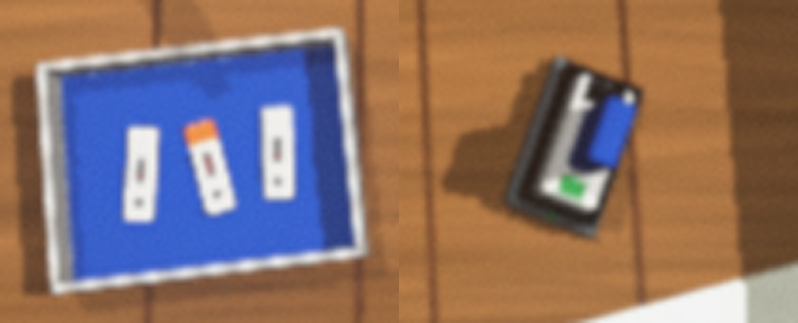

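The crop confirms the flagged cassette is the middle one: orange band at its far end, yaw about +16°, at (0.478, 0.273). The reader is at (0.531, -0.271), yaw about -22.5°. Its sizes and heights match the description. Next I'll check clearance to the grey box and work out the first move.

```bash
cat > go.py <<'E'
from h import *
from scipy.spatial.transform import Rotation as Ro
def go(p,yaw):
    s=state(); q=np.array(s['tool_rot']); R=Ro.from_quat(q[[1,2,3,0]])
    y=np.radians(yaw); G=Ro.from_matrix([[np.cos(y),np.sin(y),0],[np.sin(y),-np.cos(y),0],[0,0,-1]])
    print('t',round(s['time'],2),'pos',np.round(s['tool_pos'],4),'cm',np.round(R.inv().apply(np.array(p)-s['tool_pos'])*100,2),'rot',np.round((R.inv()*G).as_rotvec(),3),'w',s['gripper_width'],s['grasp_force'],np.round(s['contact_force'],1))
E
python3 - <<'E'
from go import *
T=np.load('top0.npy',allow_pickle=True).item(); X=cloud(T)
b=X[158:296,425:512].reshape(-1,3); b=b[b[:,2]>.06]; print('box',b.min(0),b.max(0))
sp=X[100:170,255:290].reshape(-1,3); sp=sp[(sp[:,2]>.06)&(sp[:,0]>.6)]; print('spray',sp.min(0),sp.max(0))
go((.44,-.33,.245),-22.5); go((.531,-.271,.20),-22.5)
E
```

```text
box [ 0.32082988 -0.70205877  0.06002412] [0.68123415 0.0460861  1.17871812]
spray [ 0.67991372 -0.04173177  0.06088552] [0.78612134 0.02854413 0.20790044]
t 0.1 pos [ 0.2517 -0.5715  0.2442] cm [ 26.96 -14.51  -0.05] rot [-0.002  0.001  0.808] w 0.9973315927384178 0.0 [ 0.2 -0.1  0.4]
t 0.1 pos [ 0.2517 -0.5715  0.2442] cm [ 37.67 -16.24   4.46] rot [-0.002  0.001  0.808] w 0.9973315927384178 0.0 [ 0.2 -0.1  0.4]
```

Call:
{"name": "send_rows", "arguments": {"steps": [{"translation": [2,2,-4],"delta_rot": [0,0,0],"jaw": 8.5},{"translation": [5,-1,-5],"delta_rot": [0,0,0.1],"jaw": 8.5},{"translation": [9,-4,-5],"delta_rot": [0,0,0.22],"jaw": 8.5},{"translation": [13,-7,-5],"delta_rot": [0,0,0.34],"jaw": 8.5},{"translation": [17,-10,-5],"delta_rot": [0,0,0.46],"jaw": 8.5},{"translation": [21,-12,-4],"delta_rot": [0,0,0.58],"jaw": 8.5},{"translation": [25,-13,-3],"delta_rot": [0,0,0.7],"jaw": 8.5},{"translation": [29,-14.5,-2],"delta_rot": [0,0,0.808],"jaw": 8.5}]}}

```text
time: 0.9
tool_pos: [0.4597, -0.3209, 0.2647]
tool_rot: [0.0, 0.98, -0.198, 0.0]
contact_force: [1.1, -0.8, 0.7]
gripper_width: 0.992
grasp_force: 0.0
```

```bash
python3 -c "
from go import *
go((.531,-.271,.15),-22.5)"
```

```text
t 0.9 pos [ 0.4597 -0.3209  0.2647] cm [ 4.63 -7.37 11.47] rot [ 0.    -0.    -0.005] w 0.9924865458174367 0.0 [ 1.1 -0.8  0.7]
```

Call:
{"name": "send_rows", "arguments": {"steps": [{"translation": [1.5,-2.5,2],"delta_rot": [0,0,0],"jaw": 6},{"translation": [3,-5,4],"delta_rot": [0,0,0],"jaw": 6},{"translation": [4.6,-7.4,6.5],"delta_rot": [0,0,0],"jaw": 6},{"translation": [4.6,-7.4,8.5],"delta_rot": [0,0,0],"jaw": 6},{"translation": [4.6,-7.4,10.5],"delta_rot": [0,0,0],"jaw": 6},{"translation": [4.6,-7.4,11.5],"delta_rot": [0,0,0],"jaw": 6},{"translation": [4.6,-7.4,11.5],"delta_rot": [0,0,0],"jaw": 6},{"translation": [4.6,-7.4,11.5],"delta_rot": [0,0,0],"jaw": 6}]}}

```text
time: 1.7
tool_pos: [0.5298, -0.272, 0.1509]
tool_rot: [0.0, 0.981, -0.196, 0.0]
contact_force: [-0.0, -0.1, 1.6]
gripper_width: 0.703
grasp_force: 0.0
```

```bash
python3 -c "
from go import *
go((.531,-.271,.08),-22.5)
f=cam('side');cv2.imwrite('pics/s1.png',cv2.resize(f['pixels'][40:190,230:430],None,fx=4,fy=4,interpolation=2))"
```

```text
t 1.7 pos [ 0.5298 -0.272   0.1509] cm [ 0.07 -0.14  7.09] rot [ 0.    -0.001 -0.001] w 0.7025578242396708 0.0 [-0.  -0.1  1.6]
```

View pics/s1.png

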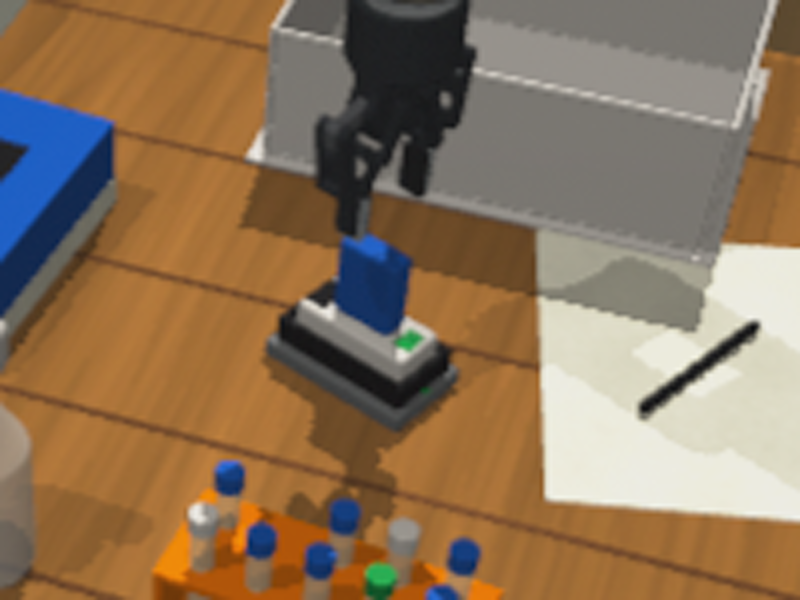

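The gripper stands above the handle, whose top is at about (375,250) in the crop. The fingers straddle it and the reader is upright in the dock. Going down and closing.

Call:
{"name": "send_rows", "arguments": {"steps": [{"translation": [0.1,-0.1,1.5],"delta_rot": [0,0,0],"jaw": 6},{"translation": [0.1,-0.1,3],"delta_rot": [0,0,0],"jaw": 6},{"translation": [0.1,-0.1,4.5],"delta_rot": [0,0,0],"jaw": 6},{"translation": [0.1,-0.1,6],"delta_rot": [0,0,0],"jaw": 6},{"translation": [0.1,-0.1,7.1],"delta_rot": [0,0,0],"jaw": 6},{"translation": [0.1,-0.1,7.1],"delta_rot": [0,0,0],"jaw": 5},{"translation": [0.1,-0.1,7.1],"delta_rot": [0,0,0],"jaw": 4},{"translation": [0.1,-0.1,7.1],"delta_rot": [0,0,0],"jaw": 3}]}}

```text
time: 2.55
tool_pos: [0.5316, -0.2715, 0.0802]
tool_rot: [0.0, 0.981, -0.195, 0.001]
contact_force: [-0.5, 0.3, 0.1]
gripper_width: 0.354
grasp_force: 0.0
```

Call:
{"name": "send_rows", "arguments": {"steps": [{"translation": [0,0,0],"delta_rot": [0,0,0],"jaw": 2.5},{"translation": [0,0,0],"delta_rot": [0,0,0],"jaw": 2},{"translation": [0,0,0],"delta_rot": [0,0,0],"jaw": 1},{"translation": [0,0,0],"delta_rot": [0,0,0],"jaw": 0},{"translation": [0,0,0],"delta_rot": [0,0,0],"jaw": 0},{"translation": [0,0,0],"delta_rot": [0,0,0],"jaw": 0},{"translation": [0,0,0],"delta_rot": [0,0,0],"jaw": 0},{"translation": [0,0,0],"delta_rot": [0,0,0],"jaw": 0}]}}

```text
time: 3.35
tool_pos: [0.5316, -0.2717, 0.0804]
tool_rot: [0.0, 0.981, -0.195, 0.001]
contact_force: [-0.9, -1.5, 6.0]
gripper_width: 0.248
grasp_force: 59.1
```

Call:
{"name": "send_rows", "arguments": {"steps": [{"translation": [0,0,-0.5],"delta_rot": [0,0,0],"jaw": 0},{"translation": [0,0,-1],"delta_rot": [0,0,0],"jaw": 0},{"translation": [0,0,-2],"delta_rot": [0,0,0],"jaw": 0},{"translation": [0,0,-3],"delta_rot": [0,0,0],"jaw": 0},{"translation": [0,0,-4.5],"delta_rot": [0,0,0],"jaw": 0},{"translation": [0,0,-6],"delta_rot": [0,0,0],"jaw": 0},{"translation": [0,0,-7.5],"delta_rot": [0,0,0],"jaw": 0},{"translation": [0,0,-9],"delta_rot": [0,0,0],"jaw": 0}]}}

```text
time: 4.15
tool_pos: [0.5311, -0.2713, 0.1712]
tool_rot: [0.0, 0.981, -0.195, 0.0]
contact_force: [-0.1, -0.1, -3.2]
gripper_width: 0.25
grasp_force: 58.9
```

Call:
{"name": "send_rows", "arguments": {"steps": [{"translation": [0,0,-1.5],"delta_rot": [0,0,0],"jaw": 0},{"translation": [0,0,-3],"delta_rot": [0,0,0],"jaw": 0},{"translation": [0,0,-4.5],"delta_rot": [0,0,0],"jaw": 0},{"translation": [0,0,-6],"delta_rot": [0,0,0],"jaw": 0},{"translation": [0,0,-7],"delta_rot": [0,0,0],"jaw": 0},{"translation": [0,0,-8],"delta_rot": [0,0,0],"jaw": 0},{"translation": [0,0,-8.5],"delta_rot": [0,0,0],"jaw": 0},{"translation": [0,0,-8.5],"delta_rot": [0,0,0],"jaw": 0}]}}

```text
time: 4.95
tool_pos: [0.5313, -0.2713, 0.2552]
tool_rot: [0.0, 0.981, -0.195, 0.001]
contact_force: [0.2, 0.2, -2.7]
gripper_width: 0.248
grasp_force: 58.9
```

```bash
python3 -c "
from go import *
from m import rect
go((.47,-.01,.255),-5);go((.478,.273,.255),16)
for n in ('side','top'):
    f=cam(n);X=cloud(f);p=f['pixels'].astype(int);b,r=p[...,0],p[...,2]
    k=(np.hypot(X[...,0]-.531,X[...,1]+.271)<.09)&(f['range_z']>0);z=X[...,2]
    w=k&(z>.17)&(z<.24)&(r>100);print(n,w.sum(),np.percentile(z[w],[1,50,99]));print(rect(X[w]))
    if n=='side':cv2.imwrite('pics/s2.png',cv2.resize(f['pixels'][0:190,200:453],None,fx=3,fy=3,interpolation=2))
"
```

```text
t 4.95 pos [ 0.5313 -0.2713  0.2552] cm [-1.567e+01 -2.179e+01 -1.000e-02] rot [ 0.    -0.001 -0.306] w 0.24828497569280164 58.89805197715759 [ 0.2  0.2 -2.7]
t 4.95 pos [ 0.5313 -0.2713  0.2552] cm [-2.578e+01 -4.824e+01 -3.000e-02] rot [ 0.001 -0.001 -0.672] w 0.24828497569280164 58.89805197715759 [ 0.2  0.2 -2.7]
side 406 [0.1966717  0.21966645 0.22734427]
(array([ 530.1, -269.6]), 97.0, 48.7, -24.6)
top 131 [0.21073933 0.22317627 0.22775855]
(array([ 536.7, -256.5]), 95.5, 12.6, -22.8)
```

View pics/s2.png

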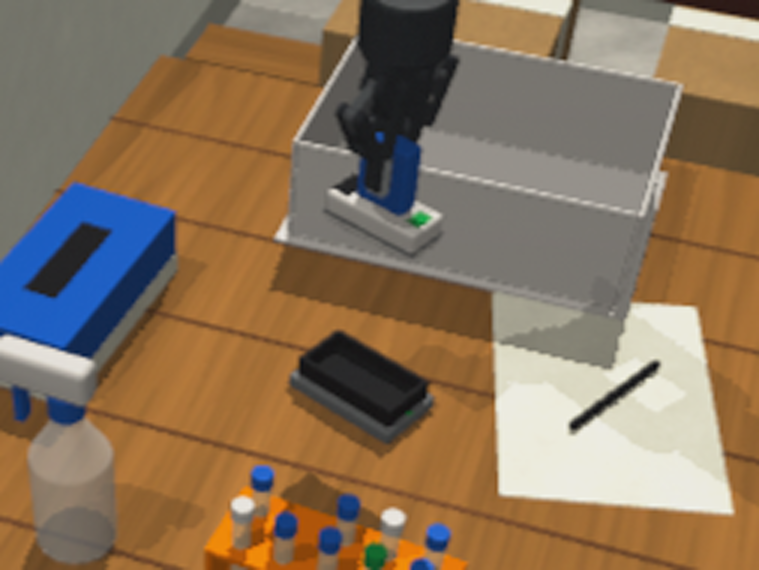

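The reader hangs level from the handle, with its head at (385,220) in the crop, and the dock is empty at (365,385). Now crossing over the rack.

Call:
{"name": "send_rows", "arguments": {"steps": [{"translation": [-1,-1.4,0],"delta_rot": [0,0,-0.02],"jaw": 0},{"translation": [-2.9,-4,0],"delta_rot": [0,0,-0.06],"jaw": 0},{"translation": [-5,-7,0],"delta_rot": [0,0,-0.1],"jaw": 0},{"translation": [-7.2,-10,0],"delta_rot": [0,0,-0.14],"jaw": 0},{"translation": [-9.4,-13,0],"delta_rot": [0,0,-0.18],"jaw": 0},{"translation": [-11.5,-16,0],"delta_rot": [0,0,-0.22],"jaw": 0},{"translation": [-13.6,-19,0],"delta_rot": [0,0,-0.26],"jaw": 0},{"translation": [-15.7,-21.8,0],"delta_rot": [0,0,-0.3],"jaw": 0}]}}

```text
time: 5.85
tool_pos: [0.4681, -0.0074, 0.2535]
tool_rot: [-0.0, 0.999, -0.045, -0.001]
contact_force: [0.6, 0.7, -4.1]
gripper_width: 0.254
grasp_force: 59.2
```

```bash
python3 -c "
from go import *
go((.478,.273,.255),16)"
```

```text
t 5.85 pos [ 0.4681 -0.0074  0.2535] cm [ -1.55 -28.02  -0.13] rot [-0.001  0.001 -0.37 ] w 0.2542401274071211 59.170249700546265 [ 0.6  0.7 -4.1]
```

Call:
{"name": "send_rows", "arguments": {"steps": [{"translation": [-0.2,-3.5,0],"delta_rot": [0,0,-0.05],"jaw": 0},{"translation": [-0.4,-7.5,0],"delta_rot": [0,0,-0.1],"jaw": 0},{"translation": [-0.6,-12,0],"delta_rot": [0,0,-0.16],"jaw": 0},{"translation": [-0.9,-16.5,0],"delta_rot": [0,0,-0.22],"jaw": 0},{"translation": [-1.1,-21,0],"delta_rot": [0,0,-0.28],"jaw": 0},{"translation": [-1.3,-24.5,0],"delta_rot": [0,0,-0.33],"jaw": 0},{"translation": [-1.5,-27,0],"delta_rot": [0,0,-0.36],"jaw": 0},{"translation": [-1.5,-28,0],"delta_rot": [0,0,-0.37],"jaw": 0}]}}

```text
time: 6.65
tool_pos: [0.4791, 0.273, 0.2534]
tool_rot: [-0.0, 0.99, 0.14, -0.001]
contact_force: [0.9, -0.6, -3.7]
gripper_width: 0.254
grasp_force: 59.3
```

```bash
python3 -c "
from go import *
go((.478,.273,.113),16)"
```

```text
t 6.65 pos [0.4791 0.273  0.2534] cm [-0.08 -0.02 14.04] rot [-0.001  0.002  0.002] w 0.2543146373869952 59.290502071380615 [ 0.9 -0.6 -3.7]
```

Call:
{"name": "send_rows", "arguments": {"steps": [{"translation": [0,0,2],"delta_rot": [0,0,0],"jaw": 0},{"translation": [0,0,4.5],"delta_rot": [0,0,0],"jaw": 0},{"translation": [0,0,7],"delta_rot": [0,0,0],"jaw": 0},{"translation": [0,0,9.5],"delta_rot": [0,0,0],"jaw": 0},{"translation": [0,0,11.5],"delta_rot": [0,0,0],"jaw": 0},{"translation": [0,0,12.5],"delta_rot": [0,0,0],"jaw": 0},{"translation": [0,0,13],"delta_rot": [0,0,0],"jaw": 0},{"translation": [0,0,13],"delta_rot": [0,0,0],"jaw": 0}]}}

```text
time: 7.45
tool_pos: [0.4804, 0.2703, 0.1241]
tool_rot: [0.0, 0.99, 0.138, -0.0]
contact_force: [0.5, 0.2, -2.3]
gripper_width: 0.25
grasp_force: 59.2
```

```bash
cat > chk.py <<'E'
from go import *
from m import rect
import sys
go((.4785,.273,.084),16)
zt=state()['tool_pos'][2]-.06+.03; print('expected head top',zt)
for n in ('side','top'):
    f=cam(n);X=cloud(f);p=f['pixels'].astype(int);b,g,r=[p[...,i] for i in range(3)]
    z=X[...,2];k=(np.hypot(X[...,0]-.478,X[...,1]-.273)<.08)&(f['range_z']>0)&(np.abs(X[...,1]-.273)<.045)
    h=k&(z>zt-.005)&(z<zt+.006); print(n,'head top',h.sum(),rect(X[h]),np.percentile(z[h],[5,50,95]))
    A=np.c_[X[h][:,:2],np.ones(h.sum())]; print(' tilt rad',np.linalg.lstsq(A,X[h][:,2],rcond=None)[0][:2])
    c=k&(z<.02)&(r>100); 
    if c.sum(): print(' cassette visible',c.sum(),X[c].mean(0))
    if n=='side': cv2.imwrite(sys.argv[1],cv2.resize(f['pixels'][150:350,180:380],None,fx=3,fy=3,interpolation=2))
E
python3 chk.py pics/s3.png
```

```text
t 7.45 pos [0.4804 0.2703 0.1241] cm [-0.11 -0.31  4.01] rot [ 0.     0.001 -0.003] w 0.2503182661703153 59.2085462808609 [ 0.5  0.2 -2.3]
expected head top 0.0941219568246181
side head top 572 (array([479.6, 270.7]), 95.4, 46.7, 16.5) [0.09016309 0.09325747 0.09607591]
 tilt rad [ 0.00552368 -0.01909007]
 cassette visible 384 [0.4770833  0.27841283 0.01199015]
top head top 41 (array([483.5, 250.7]), 89.7, 6.0, 15.7) [0.09013894 0.0936772  0.09838031]
 tilt rad [-0.19634401  0.71808787]
 cassette visible 67 [0.48547545 0.23937476 0.01165321]
```

View pics/s3.png

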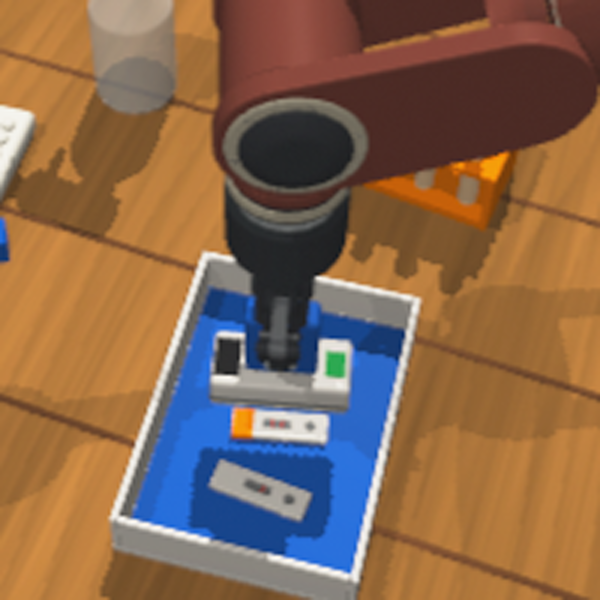

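The reader is level, and its head at (280,370) in the crop lies parallel to the flagged cassette at (280,425), orange end on the left. Final descent, with a 3 mm correction made first.

Call:
{"name": "send_rows", "arguments": {"steps": [{"translation": [-0.1,-0.3,0],"delta_rot": [0,0,0],"jaw": 0},{"translation": [-0.1,-0.3,0.8],"delta_rot": [0,0,0],"jaw": 0},{"translation": [-0.1,-0.3,1.6],"delta_rot": [0,0,0],"jaw": 0},{"translation": [-0.1,-0.3,2.4],"delta_rot": [0,0,0],"jaw": 0},{"translation": [-0.1,-0.3,3.1],"delta_rot": [0,0,0],"jaw": 0},{"translation": [-0.1,-0.3,3.6],"delta_rot": [0,0,0],"jaw": 0},{"translation": [-0.1,-0.3,3.9],"delta_rot": [0,0,0],"jaw": 0},{"translation": [-0.1,-0.3,4],"delta_rot": [0,0,0],"jaw": 0}]}}

```text
time: 8.35
tool_pos: [0.4786, 0.2731, 0.0838]
tool_rot: [0.0, 0.99, 0.138, -0.0]
contact_force: [-0.5, -0.5, -3.2]
gripper_width: 0.251
grasp_force: 59.3
```

Call:
{"name": "send_rows", "arguments": {"steps": [{"translation": [0,0,0],"delta_rot": [0,0,0],"jaw": 0},{"translation": [0,0,0],"delta_rot": [0,0,0],"jaw": 0},{"translation": [0,0,0],"delta_rot": [0,0,0],"jaw": 0},{"translation": [0,0,0],"delta_rot": [0,0,0],"jaw": 0},{"translation": [0,0,0],"delta_rot": [0,0,0],"jaw": 0},{"translation": [0,0,0],"delta_rot": [0,0,0],"jaw": 0},{"translation": [0,0,0],"delta_rot": [0,0,0],"jaw": 0},{"translation": [0,0,0],"delta_rot": [0,0,0],"jaw": 0}]}}

```text
time: 9.15
tool_pos: [0.4788, 0.2732, 0.0843]
tool_rot: [0.0, 0.99, 0.138, -0.0]
contact_force: [0.2, 0.4, -3.9]
gripper_width: 0.247
grasp_force: 59.3
```

```bash
python3 chk.py pics/s4.png
```

```text
t 9.15 pos [0.4788 0.2732 0.0843] cm [-0.04  0.01  0.03] rot [ 0.     0.    -0.002] w 0.24702517386700187 59.33326542377472 [ 0.2  0.4 -3.9]
expected head top 0.05428939964574023
side head top 547 (array([478. , 274.2]), 95.5, 45.7, 16.5) [0.05028982 0.05344528 0.05665927]
 tilt rad [ 0.0014769  -0.02602386]
 cassette visible 54 [0.47234975 0.30752914 0.01135267]
top head top 32 (array([483. , 253.5]), 87.5, 5.1, 16.0) [0.04979992 0.05340705 0.05648821]
 tilt rad [-0.09252933  0.33572708]
 cassette visible 63 [0.48543926 0.23929126 0.01197198]
```

View pics/s4.png

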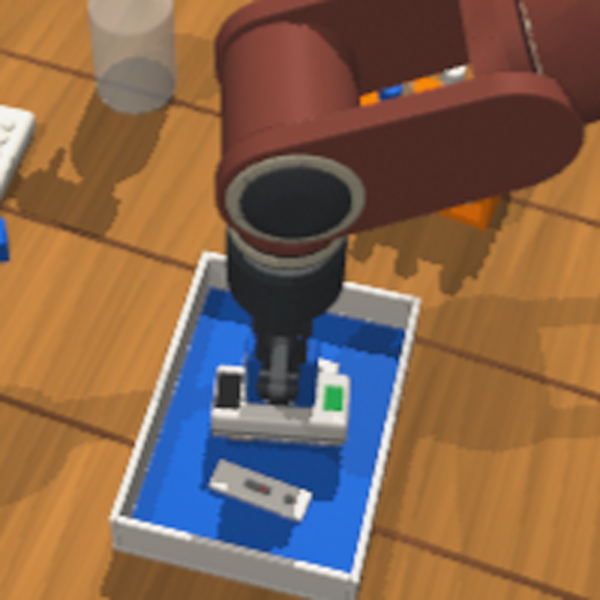

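The reader (head at (280,405) in the crop) covers the flagged cassette. It is level, centred within about 1 mm and about 1 cm above it. Handing in.

```bash
python3 -c "
from plant import *
print(job_done())"
```

```text
the job is handed in; nothing more can be done
None
```

Job handed in at about 9 s: the gripper is still holding the reader level, about 1 cm above the orange-flagged cassette, centred within about 1 mm and lined up lengthwise.

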